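# Swap the flat battery of the cordless work light for the charged one

### The job

The cordless work light is flat: squeeze the release button of its battery pack, slide the pack out of the light and stand it upright on the bare bench. Then unclip the charged pack from the sloping charger in the same way, enter it at the open end of the light's shoe and slide it fully home, let go, and see that its button has sprung out again. Do not knock or tip the paint tin, the tape measure, the spring clamp or the hex key set.

Things in the scene. Friction and masses are not known exactly. Their poses are not given: they have to be found in the camera images.
- flat_pack: Black battery pack, 90 x 58 x 56 mm (x, y, z), 0.3 kg, clipped in the work light at the start. Origin: middle of its underside; +x goes into a shoe first, +y is the button side, +z up out of the shoe. Grey ribbed button 36 (x) x 18 (z) mm at x = 0, z = 39 mm, 35.5 mm off the middle (29.5 pressed); across from it a ribbed thumb rest at y = -30, z = 39 mm. Must end standing on the bench, z = 0.
- flat_catch (a joint): Release button of the flat pack, a spring slide along the pack's -y: 0 = out, 0.006 m = pressed in. 2 N starts it, 6.5 N presses it fully. Pinch button and thumb rest together with 20 to 40 N (65 mm apart free, 60 mm pressed): this both holds and frees the pack. With the button out the pack is locked and 80 N does not pull it off; it is free from about 5 mm on and slides with a few newtons.
- charged_pack: The same kind of battery pack, same size, axes and button, clipped on the charger at the start (tilted 35 degrees). Below the 90 x 58 mm body (z = 16 to 56 mm) a 30 mm wide neck, and under it the foot: 84 x 46 x 8 mm (z = 0 to 8 mm), its last 10 mm at +x tapered, with a steel tooth on its +y edge that the button draws in.
- charged_catch (a joint): Release button of the charged pack, as flat_catch: 0 = out, 0.006 m = pressed in. The pack may be slid in with the button held, and locks when let go at home; pushed on (about 14 N) without pressing, the tooth rides along and clicks in at home. Let go short of home, the button stays in by about 3 mm.
- lamp: Cordless work light, fixed. Origin on the bench under the seated pack; +x the level way into its shoe, z up. Foot plate 196 x 88 mm from x = -55 to 141 mm; grey housing with the shoe on top; behind it (x = 85 to 150, y = -90 to 90, up to 170 mm high) the finned lamp head on a steel yoke. The shoe is open only at the -x end, away from the head.
- lamp_seat (a point): Where a pack's origin lies, and how its axes point, when home in the light: on the shoe floor, 40 mm above the lamp's origin. The shoe is a channel 49 mm wide (1.5 mm clear each side of the foot) under two inward lips (underside 9.5, top 14 mm above the floor; 66 mm wide over all). End stop: met at x = +0.5 mm. Play of the locked catch: 2 to 3 mm. A pack is clear when drawn back 88 mm.
- lamp_mouth (a point): Open end of the light's shoe, on its floor line, 44 mm before lamp_seat along -x; same axes. Over the first 14 mm the mouth is flared: 6 mm wider each side, floor 4.5 mm lower, lips 3 mm higher. A pack about to enter has its origin 98 mm before lamp_seat and at its height.
- charger: Charger, fixed: grey wedge on a 140 x 96 mm plate, 150 mm high with its pack. Origin on the bench under the seated pack. Its deck slopes 35 degrees: low at -x of the charger, high at +x. Above and behind it runs a shelf: front edge at x = 0.675 of the room (goods to 0.659), underside at z = 0.39; a cord hangs at x = 0.645 to 0.69, y = -0.06.
- charger_seat (a point): Where the pack's origin lies, and how its axes point, when home on the charger: 78 mm above the charger's origin, x down the slope, z square off the slope (35 degrees from vertical), y along the charger's -y. Same shoe as on the light; its open end is the upper one: the pack comes off by sliding up the slope along its own -x, 88 mm.
- paint_tin: Bystander: paint tin, 103 mm across, 120 mm high, standing at the low end of the charger. Origin: centre of its underside. Leave it where it is.
- tape_measure: Bystander: yellow tape measure standing beside the work light, 39 x 91 x 66 mm (length along its y). Origin: under its middle. Leave it where it is. Behind it the tool chest covers x = 0.645 to 0.95, y = 0.245 to 0.675, 271 mm high; above, a carton on the shelf juts out to x = 0.574 between y = 0.21 and 0.60, underside z = 0.38: keep an upright wrist where x is below 0.53 there.
- clamp: Bystander: black spring clamp with orange tips, 82 x 132 x 22 mm (length along its y), lying in the middle of the bench. Origin: under its middle. Leave it where it is.
- hex_keys: Bystander: red folding hex key set, 35 x 100 x 24 mm, lying on the rear dark moulding. Origin: centre of its underside. Leave it where it is.
- frame_moulding_a: Dark frame moulding fixed at the front of the bench, 60 x 740 x 31 mm (x, y, z of its frame). Origin: centre of its underside.
- frame_moulding_b: Dark frame moulding behind it, fixed, 69 x 660 x 31 mm (x, y, z of its frame). Origin: centre of its underside. The bench is bare and free of clutter to the left of the light, out to y = 0.52.

How it is judged:
By the outcome, as a careful person would: the job done as asked, in the order asked, and still so for the second after the job is handed in, with the robot touching nothing.
It also fails if it takes over 72 s, if anything falls off the work surface, if the arm or the gripper's body presses on something with over 40 N, if the wrist force passes 120 N, or if a joint passes its speed limit or range.

### The arm

A 6-joint arm with a two-finger parallel gripper is mounted at the origin on a cart in front of the work surface, level with it; the furniture and walls round the work are solid. World frame = base frame: x ahead of the robot, y to its left, z up, the work surface at z = 0. Lengths are in mm, angles in rad, forces in N, time in s.
With the tool pointing down it reaches from about 325 to 775 mm from the base axis. Payload 5.5 kg.
Tool frame: the origin (TCP) lies on the centre line of the jaws, within the pads' length; the fingertips stand 14 mm ahead of it and the grasp point (between the pads) lies 5 mm behind it (r.tips_ahead is the distance from the TCP to the fingertips, in mm); z points along the fingers, y is the line along which they close (so a half turn about z gives the same grasp; the last joint's range is limited). The gripper opens to 85 mm and grips with 20 to 120 N. Pads are 22 mm wide; open, the fingers measure 114 mm over their backs; the gripper's body (76 mm by 85 mm) begins 54 mm behind the grasp point. The pads swing forward as they close: fully open they stand 13 mm farther back than shut.
Start: joints at [1.112, 0.091, 1.231, -0, 1.82, -0.057], TCP at [234.651, 552.228, 245.275] pointing down, gripper open.
Joint ranges: [-2.87, 2.87], [-0.86, 2.18], [0.17, 2.46], [-1.51, 4.65], [0.06, 2.69], [-2.65, 2.65]. Speed limits (rad/s): [2.57, 2.57, 3.01, 3.14, 3.14, 3.14].

### API

Orientations are given as a rotation vector (axis times angle).
In Python, from cell import r, viewer gives the robot as it stands (r), with the cameras (viewer).
- The arm moves only by the tool drive_effector, called after "Call:" as name([rows], argument=value, ...), one row to a line, values as JSON. Schema: {"type":"object","properties":{"segments":{"type":"array","items":{"type":"array","items":{"type":"number"},"minItems":6,"maxItems":6},"minItems":1,"maxItems":20},"aperture":{"type":"number"},"force":{"type":"number"},"only":{"type":"string"},"quiet":{"type":"boolean"},"lines":{"type":"string"}},"required":["segments"],"additionalProperties":false}. segments is a list of rows, 1 to 20 of them, each of 6 numbers: dx, dy, dz in a scale on which 1.0 is 100 cm, then a rotation vector rx, ry, rz in shares of pi/2 rad (1.0 is pi/2 rad); each row is the pose to reach, as a shift and turn from the pose commanded when the call began, along the tool's axes at that moment; what a row does not reach only later rows make up. A row lasts 1/12 s, in which the tool goes at most 41.7 mm and 0.125 rad, less where a joint would pass 70% of its speed; a pose out of reach is approached as far as the arm can. aperture is the finger opening in mm, set as the call begins (left out keeps the last). The fingers move at their own pace and stop on an object; force is the grip in N (left out, the last holds). Time passes only in rows, so rows that do not move let the fingers close. The tool returns the time, the measured TCP pose, the force, the opening and the grip force at its end. only (a regular expression) keeps the lines of the reply that match it, lines (a string "A,B") keeps lines A to B, and quiet returns only ok. Shift and turn numbers lie between -1 and 1, and a call with a number outside is refused. Input that does not fit is refused with a message, and nothing moves.
- r.get_state(): the state, without advancing time (a new reading comes with each control period).
- viewer.camera(name): name is "scene" or "top"; returns a dict with "image" (480x640x3 uint8, red, green, blue), "depth" (480x640 float32, mm along the optical axis (not along the pixel's ray), 0 where there is no reading), "vfov" (degrees; the focal length in pixels is half the picture's height over the tangent of half this angle, whatever the lens; pixels are square), "cx", "cy" (the principal point, pixels), "position" and "rotation" of the camera in the world. Camera axes: x right, y down, z forward; pixel columns grow to the right and rows downward; lengths in mm; the calibration is good to about 2 mm. A picture is of the moment at which its call begins.
- r.job_done(): hands the job in; it is judged then, once.
The state is a dict: "clock": time; "joints": joint angles; "joint_vel": joint speeds; "tau": joint torques, N m; "tool_pos": TCP position; "ee_rot": TCP orientation; "contact_force": force on the tool from outside, world axes, zero at the start; "moment": the same for the moment, N m; "width": finger opening in mm; "grip_force": force on a finger pad.
Only numpy, scipy, OpenCV 4.12 (cv2) and the standard library are available. Lean on these libraries where they do the work, as an engineer would, in place of code of your own. Each camera call takes 0.05 s, during which the arm holds its last target. There are 200 camera calls.

## Working session

There is one attempt and no reset: what is moved stays moved. The work goes in short steps, Python scripts to look and compute and a tool call to move; the robot and the scene stay as the last step left them, time stands still between calls to the robot, and variables do not carry over. Pictures are saved under pics/ and viewed, at most 10 in all, crops included, and the job is handed in when it is done.

```bash
ls; mkdir -p pics; python3 - <<'E'
from cell import r, viewer
import cv2,pickle,numpy as np
for n in("scene","top"):
    c=viewer.camera(n); pickle.dump(c,open(f'{n}.pkl','wb')); cv2.imwrite(f'pics/{n}0.png',c['image'][:,:,::-1])
    print(n,c['vfov'],c['cx'],c['cy'],c['position'],np.round(c['rotation'],4).tolist(),(c['depth']>0).mean())
print(r.get_state())
E
```

```text
cell.py
pics
scene 48.62128274879498 319.75118322412237 240.37659320631386 [-208.47970696 -758.88115855  834.2222038 ] [-2.0489, 0.9234, -0.4335] 0.996123046875
top 46.35686188888852 320.1665443067004 237.05293983476622 [ 248.64953965   45.3548152  1519.66629852] [-1.6609, 2.5079, -0.2736] 0.9959114583333334
{'clock': 0.1, 'joints': array([ 1.11228122e+00,  9.18175733e-02,  1.23178281e+00,  6.43749003e-06,
        1.81981713e+00, -5.66935170e-02]), 'joint_vel': array([-0.00100187, -0.0004187 , -0.00264462, -0.0009569 , -0.00115554,
       -0.00048495]), 'tau': array([ 2.20735870e-03, -4.60213709e+01, -4.19220722e+01,  4.16600685e-06,
        1.05889264e-02, -2.41023321e-05]), 'tool_pos': array([234.54910638, 552.00025804, 244.23377228]), 'ee_rot': array([-6.26845496e-01, -3.07793805e+00,  2.76898547e-03]), 'contact_force': array([0.0637168 , 0.00635035, 0.03328652]), 'moment': array([-0.00495873,  0.01564273,  0.00904202]), 'grip_force': 0.0, 'width': 85.38953095148435}
```

View pics/scene0.png

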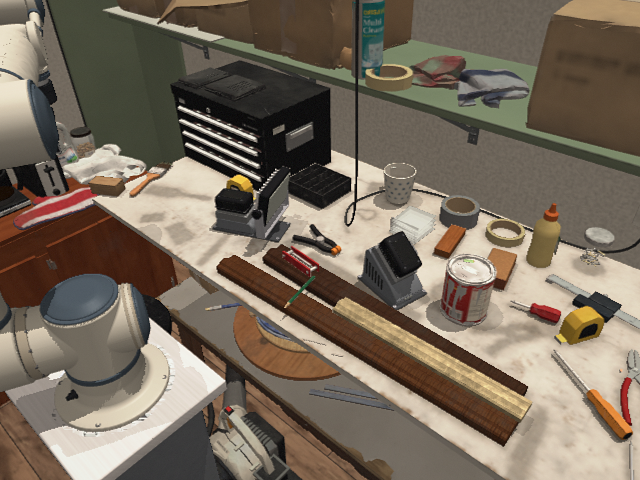

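View pics/top0.png

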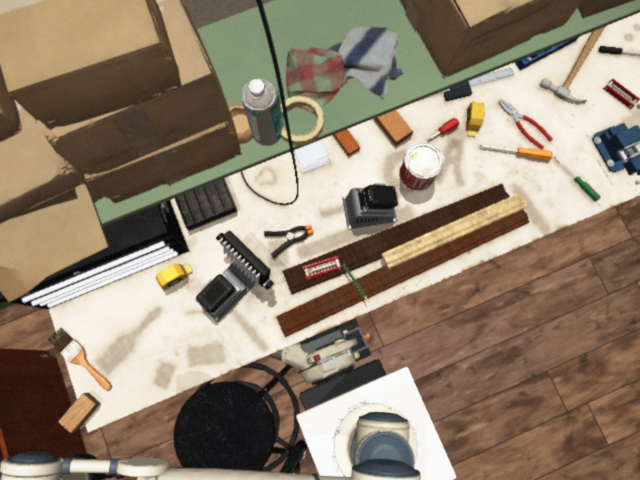

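The scene view shows the lamp with its flat pack at about (237,205) and the charger with its pack at (395,260). In the top view the lamp pack is at (218,293), the charger pack at (378,197), the tape at (174,275) and the tin at (421,165). Next I'll take the points from depth.

```bash
cat > h.py <<'E'
import numpy as np,cv2,pickle
from scipy.spatial.transform import Rotation as R
from cell import r, viewer
def cloud(c):
    d=c['depth'];h,w=d.shape;f=h/2/np.tan(np.radians(c['vfov'])/2)
    v,u=np.mgrid[:h,:w];P=np.stack([(u-c['cx'])/f*d,(v-c['cy'])/f*d,d],-1)
    rot=np.array(c['rotation']);M=R.from_rotvec(rot) if rot.shape==(3,) else R.from_matrix(rot)
    P=P.reshape(-1,3)@M.as_matrix().T+c['position'];P[d.ravel()==0]=np.nan
    return P.reshape(h,w,3)
E
python3 - <<'E'
from h import *
np.set_printoptions(precision=1,suppress=True)
for n,boxes in(("top",dict(lamp=(190,230,280,325),chg=(340,180,405,230),tape=(155,260,195,292),tin=(395,140,450,195))),("scene",dict(lamp=(205,160,295,245),chg=(360,228,430,308)))):
    c=pickle.load(open(n+'.pkl','rb'));P=cloud(c)
    for k,(a,b,e,f) in boxes.items():
        p=P[b:f,a:e];im=c['image'][b:f,a:e]
        cv2.imwrite(f'pics/{n}_{k}.png',cv2.resize(im[:,:,::-1],None,fx=6,fy=6,interpolation=cv2.INTER_CUBIC))
        q=p.reshape(-1,3);q=q[q[:,2]>4]
        print(n,k,np.histogram(q[:,2],bins=range(0,200,10))[0])
        if k=='lamp':
            g=p.reshape(-1,3);col=im.reshape(-1,3)
            m=(g[:,2]>88)&(g[:,2]<102);m2=m&(col.max(1)<60)
            print(' ptop z',np.median(g[m2,2]),m.sum(),m2.sum(),cv2.minAreaRect(g[m2,:2].astype(np.float32)),g[m2].min(0),g[m2].max(0))
        if k=='tin':
            g=q[q[:,2]>105];print(cv2.minEnclosingCircle(g[:,:2].astype(np.float32)),g[:,2].mean())
        if k=='tape':
            g=q[q[:,2]>55];print(cv2.minAreaRect(g[:,:2].astype(np.float32)))
# table check
    t=P[...,2];print('table',np.median(t[(abs(t)<10)]))
a=cv2.imread('pics/top_lamp.png');b=cv2.imread('pics/scene_lamp.png');c=cv2.imread('pics/top_chg.png');d=cv2.imread('pics/scene_chg.png')
f=lambda x:cv2.resize(x,(400,300))
cv2.imwrite('pics/mix.png',np.vstack([np.hstack([f(a),f(b)]),np.hstack([f(c),f(d)])]))
E
```

```text
top lamp [829 197 112 199  43 103  29  34 171 727 126 103 143  78  98 351 376   1
   0]
 ptop z 95.82478955789497 829 668 ((513.2228393554688, 193.36224365234375), (73.03465270996094, 163.13101196289062), 5.724344730377197) [470.2 108.6  88.1] [549.1 275.5 101.9]
top chg [305 124 130  82  58  65  74  83  85 221 234 181 188 178 163   5   0   0
   0]
top tape [128  40  31  39  69 162 209   9   0   1   0   0   0   0   0   0   0   0
   0]
((624.0429077148438, 328.4100036621094), (61.67314147949219, 70.0711898803711), 89.55097961425781)
top tin [152  65  43  52  40  48  38  43  57  45 105 949 121   0   0   0   0   0
   0]
((603.5530395507812, -379.5952453613281), 84.2315673828125) 115.47965506080801
table -0.15034948560378325
scene lamp [436 276 273 645 384 508 411 375 348 613 204 181 125  94 127 260 222   0
   0]
 ptop z 95.58903857939555 741 548 ((577.1773681640625, 233.1824951171875), (319.076171875, 153.88677978515625), 35.423465728759766) [472.5  83.3  88.1] [751.8 327.1 101.7]
scene chg [365 324 625 384 267 140 173 156 164 214 269 278 230 209 157   0   0   0
   0]
table 0.09170812309741905
```

View pics/mix.png

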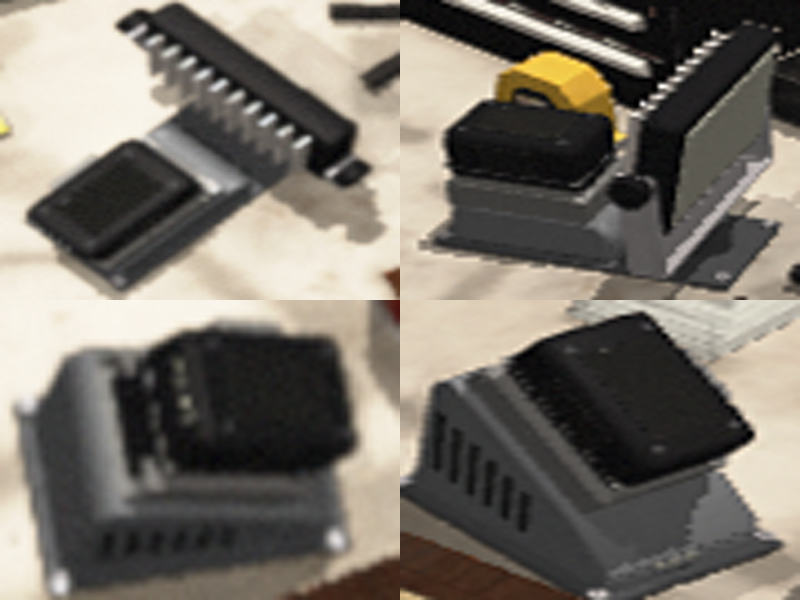

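The crops show the lamp pack's grey button on the side facing the tape, and the lamp head on the far side. The charger pack slopes. I'll isolate each pack's top face by plane fit and connected component.

```bash
cat >> h.py <<'E'
def cap(n,save=None):
    c=viewer.camera(n)
    if save: cv2.imwrite(save,c['image'][:,:,::-1])
    return c
def comp(mask,seed):
    k,l=cv2.connectedComponents(mask.astype(np.uint8),connectivity=4)
    s=l[seed[1]-3:seed[1]+4,seed[0]-3:seed[0]+4];s=s[s>0]
    return l==np.bincount(s).argmax()
E
python3 - <<'E'
from h import *
np.set_printoptions(precision=3,suppress=True)
for n,s,hs in(("top",(215,293),(370,200)),("scene",(237,195),(400,248))):
    c=pickle.load(open(n+'.pkl','rb'));P=cloud(c);im=c['image'];z=P[...,2]
    m=comp((abs(z-96)<6)&(im.max(2)<90),s)
    q=P[m];print(n,'lamp pack n',m.sum(),'z',np.median(q[:,2]),cv2.minAreaRect(q[:,:2].astype(np.float32)))
    h=comp((z>145)&(z<185),(243,258) if n=='top' else (270,190)); q=P[h]; print(' head',cv2.minAreaRect(q[:,:2].astype(np.float32)),np.median(q[:,2]))
    # charger pack: normals plane RANSAC
    gx,gy=(slice(180,228),slice(340,405)) if n=='top' else (slice(228,308),slice(360,430))
    d=np.full(z.shape,False);d[gx,gy]=(im[gx,gy].max(2)<70)&(z[gx,gy]>85)
    q=P[d];rng=np.random.default_rng(0);best=None
    for i in range(600):
        a=q[rng.choice(len(q),3,False)];nn=np.cross(a[1]-a[0],a[2]-a[0]);L=np.linalg.norm(nn)
        if L<50: continue
        nn/=L;nn*=np.sign(nn[2]); 
        inl=abs((q-a[0])@nn)<2
        if nn[2]>.7 and nn[2]<.9 and (best is None or inl.sum()>best.sum()):best=inl
    g=q[best];ce=g.mean(0);nn=np.linalg.svd(g-ce)[2][2];nn*=np.sign(nn[2])
    sl=np.array([nn[0],nn[1],0]);sl/=np.linalg.norm(sl);yy=np.cross(nn,sl);xx=np.cross(yy,nn)
    uv=np.stack([(g-ce)@xx,(g-ce)@yy],1)
    print(' chg plane n',nn,'tilt',np.degrees(np.arccos(nn[2])),'az',np.degrees(np.arctan2(nn[1],nn[0])),best.sum(),len(q),'ce',ce)
    print('  rect',cv2.minAreaRect(uv.astype(np.float32)),'pct',np.percentile(uv,[1,99],axis=0))
    mid=np.array(cv2.minAreaRect(uv.astype(np.float32))[0]);print('  mid',ce+xx*mid[0]+yy*mid[1])
E
```

```text
top lamp pack n 699 z 95.92620958052612 ((510.9801025390625, 227.7224578857422), (59.362037658691406, 88.85466003417969), 22.878719329833984)
 head ((557.5895385742188, 120.24874877929688), (151.0111083984375, 40.303016662597656), 22.1063175201416) 159.83750341757263
 chg plane n [-0.148 -0.518  0.842] tilt 32.625360196927396 az -105.93123117866675 271 858 ce [ 569.859 -266.14   127.399]
  rect ((1.4729194641113281, 1.6411972045898438), (70.98786926269531, 47.66636276245117), 4.110942840576172) pct [[-33.133 -21.369]
 [ 35.698  23.708]]
  mid [ 570.901 -267.524  126.73 ]
scene lamp pack n 405 z 95.78082443114772 ((512.336669921875, 225.37599182128906), (60.895599365234375, 89.42782592773438), 25.23931884765625)
 head ((558.4495239257812, 116.06787872314453), (152.92333984375, 40.07007598876953), 23.07636833190918) 158.6558930487907
 chg plane n [-0.137 -0.557  0.819] tilt 34.976784801929796 az -103.83740175313321 597 1274 ce [ 571.919 -272.842  123.638]
  rect ((0.025463104248046875, 0.4815406799316406), (72.26222229003906, 45.86186599731445), 0.3110311031341553) pct [[-35.346 -21.17 ]
 [ 33.992  22.353]]
  mid [ 572.298 -272.953  123.626]
```

```bash
cat >> h.py <<'E'
def go(pos,M):
    "delta in tool axes from the measured pose to TCP pos (mm), orientation matrix M"
    s=r.get_state();A=R.from_rotvec(s['ee_rot']);B=R.from_matrix(M)
    return np.round(A.inv().apply(np.array(pos)-s['tool_pos']),1),np.round((A.inv()*B).as_rotvec(),3)
def frame(z,y):
    z=np.array(z,float)/np.linalg.norm(z);y=np.array(y,float);y-=z*(y@z);y/=np.linalg.norm(y)
    return np.stack([np.cross(y,z),y,z],1)
a=np.radians(-67);LX=np.array([np.cos(a),np.sin(a),0]);LY=np.array([-LX[1],LX[0],0]);SEAT=np.array([511.5,226.8,40.])
b=np.radians(-104.2);t=np.radians(35)
CZ=np.array([np.sin(t)*np.cos(b),np.sin(t)*np.sin(b),np.cos(t)]);CX=np.array([np.cos(t)*np.cos(b),np.cos(t)*np.sin(b),-np.sin(t)]);CY=np.cross(CZ,CX)
CS=np.array([572,-271.5,124.5])-56*CZ
E
python3 - <<'E'
from h import *
np.set_printoptions(precision=3,suppress=True)
print(r.tips_ahead,'CS',CS,CY)
s=r.get_state();print(R.from_rotvec(s['ee_rot']).as_matrix())
for sg in(1,-1):
    print(sg,go(SEAT+[0,0,34+100],frame([0,0,-1],sg*LY)))
c=pickle.load(open('top.pkl','rb'));P=cloud(c)[260:292,155:195].reshape(-1,3)
q=P[(P[:,2]>45)];l=np.stack([(q-SEAT)@LX,(q-SEAT)@LY,q[:,2]],1);print('tape in lamp',np.percentile(l,[1,50,99],axis=0))
P=cloud(c)
for ctr in((400,400),(430,420),(400,430)):
    m=(abs(P[...,0]-ctr[0])<70)&(abs(P[...,1]-ctr[1])<70);print(ctr,m.sum(),np.percentile(P[m][:,2],[0,1,50,99,100]))
E
```

```text
14.0 CS [ 579.879 -240.361   78.627] [ 0.969 -0.245  0.   ]
[[-0.92   0.391 -0.001]
 [ 0.391  0.92  -0.002]
 [ 0.    -0.002 -1.   ]]
1 (array([-382.1, -190.9,   70.5]), array([-0.002,  0.001,  0.768]))
-1 (array([-382.1, -190.9,   70.5]), array([-0.001, -0.002, -2.374]))
tape in lamp [[-87.69  106.448  45.597]
 [-51.614 128.411  60.345]
 [-20.4   179.625  70.786]]
(400, 400) 3070 [-946.28  -935.34    -0.467    8.128   12.263]
(430, 420) 2823 [-12.641  -7.925  -0.187   8.001  12.263]
(400, 430) 3111 [-947.328 -936.026   -0.498    7.854   12.263]
```

Careful with the scale: shifts go in shares of 100 cm and turns go in shares of pi/2 rad. That gives: -382 mm / 1000 = -0.382, -365 mm / 1000 = -0.365, 0.768 rad / 1.5708 = 0.4889.

Call:
drive_effector([
  [-0.03,-0.015,0.005,0,0,0.0382],
  [-0.064,-0.032,0.012,0,0,0.0828],
  [-0.098,-0.049,0.018,0,0,0.1273],
  [-0.132,-0.066,0.024,0,0,0.1719],
  [-0.166,-0.083,0.031,0,0,0.2165],
  [-0.2,-0.1,0.037,0,0,0.261],
  [-0.234,-0.117,0.043,0,0,0.3056],
  [-0.268,-0.134,0.049,0,0,0.3501],
  [-0.302,-0.151,0.056,0,0,0.3883],
  [-0.336,-0.168,0.062,0,0,0.4329],
  [-0.365,-0.182,0.067,0,0,0.4711],
  [-0.382,-0.191,0.07,0,0,0.4889],
  [-0.382,-0.191,0.07,0,0,0.4889],
  [-0.382,-0.191,0.07,0,0,0.4889],
], aperture=82)

```text
clock: 1.27
tool_pos: [511.6, 226.2, 174.3]
ee_rot: [-1.736, -2.617, 0.002]
contact_force: [0.3, -0.5, -0.4]
width: 82.3
grip_force: 0.0
```

```bash
python3 - <<'E'
from h import *
print(go(SEAT+[0,0,34],frame([0,0,-1],LY)))
c=cap('scene','pics/s1.png');cv2.imwrite('pics/s1c.png',cv2.resize(c['image'][120:260,160:340,::-1],None,fx=4,fy=4))
E
```

```text
(array([  0.6,   0.3, 100.3]), array([-0.002, -0.   , -0.002]))
```

View pics/s1c.png

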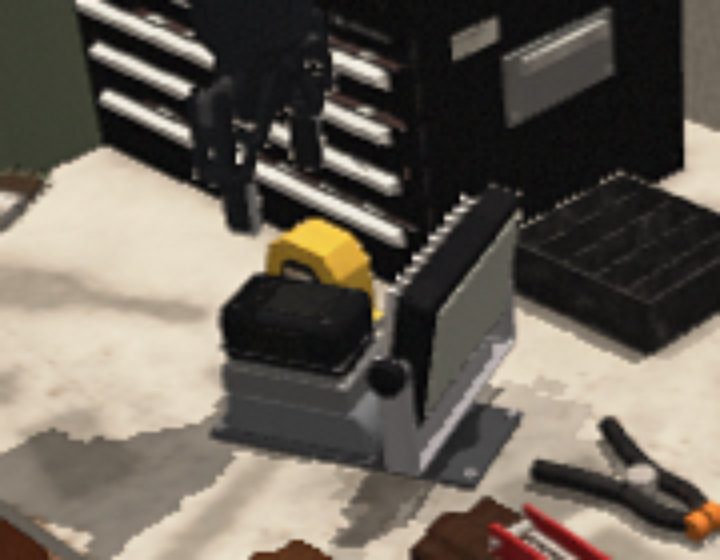

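The open fingers hang straddling above the pack, with the near tip at about (242,225) of the crop. I'll go down, then pinch.

Scaled: 98 mm / 1000 = 0.098, 94 mm / 1000 = 0.094.

Call:
drive_effector([
  [0,0,0.025,0,0,0],
  [0,0,0.05,0,0,0],
  [0,0,0.07,0,0,0],
  [0,0,0.085,0,0,0],
  [0,0,0.094,0,0,0],
  [0,0,0.098,0,0,0],
  [0,0,0.098,0,0,0],
  [0,0,0.098,0,0,0],
])

```text
clock: 1.98
tool_pos: [511.7, 227.7, 78.4]
ee_rot: [1.733, 2.619, 0.002]
contact_force: [0.4, -0.2, -0.4]
width: 82.0
grip_force: 0.0
```

Call:
drive_effector([
  [0,0,0,0,0,0],
  [0,0,0,0,0,0],
  [0,0,0,0,0,0],
  [0,0,0,0,0,0],
  [0,0,0,0,0,0],
  [0,0,0,0,0,0],
], aperture=50, force=35)

```text
clock: 2.48
tool_pos: [513.3, 227.8, 80.2]
ee_rot: [1.733, 2.617, 0.008]
contact_force: [2.4, 2.1, 5.9]
width: 58.4
grip_force: 40.7
```

Scaled: 20 mm / 1000 = 0.02, 16 mm / 1000 = 0.016.

Call:
drive_effector([
  [0.003,0,0,0,0,0],
  [0.007,0,0,0,0,0],
  [0.012,0,0,0,0,0],
  [0.016,0,0,0,0,0],
  [0.02,0,0,0,0,0],
  [0.02,0,0,0,0,0],
  [0.02,0,0,0,0,0],
])

```text
clock: 3.07
tool_pos: [505.5, 245.1, 80.2]
ee_rot: [1.733, 2.615, 0.005]
contact_force: [1.8, -2.4, 7.4]
width: 58.6
grip_force: 40.8
```

```bash
python3 - <<'E'
from h import *
c=cap('scene');cv2.imwrite('pics/s2c.png',cv2.resize(c['image'][120:260,160:340,::-1],None,fx=4,fy=4))
s=r.get_state();print(s['width'],(s['tool_pos']-SEAT)@LX,(s['tool_pos']-SEAT)@LY)
E
```

```text
58.22444795844531 -19.25373679091002 1.6030540978298293
```

View pics/s2c.png

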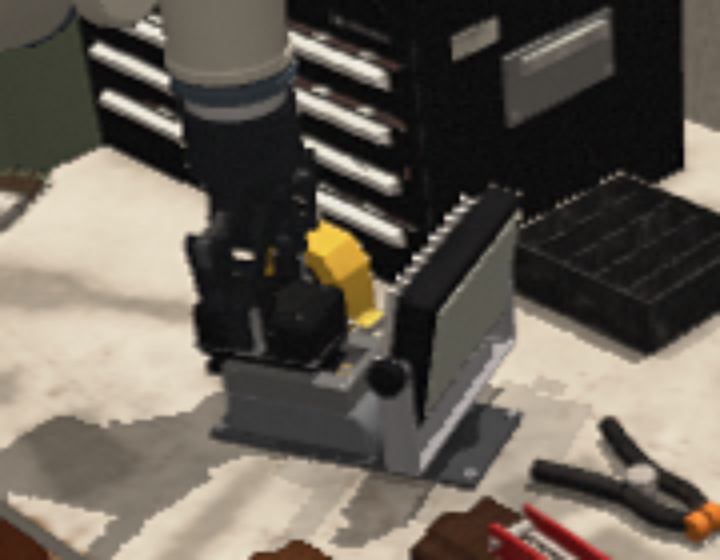

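The pack slides: a gap has opened at the stop end, at about (350,360) of the crop. I'll continue out.

Scaled: 78 mm / 1000 = 0.078, 75 mm / 1000 = 0.075.

Call:
drive_effector([
  [0.006,0,0,0,0,0],
  [0.013,0,0,0,0,0],
  [0.021,0,0,0,0,0],
  [0.029,0,0,0,0,0],
  [0.037,0,0,0,0,0],
  [0.045,0,0,0,0,0],
  [0.053,0,0,0,0,0],
  [0.061,0,0,0,0,0],
  [0.069,0,0,0,0,0],
  [0.075,0,0,0,0,0],
  [0.078,0,0,0,0,0],
  [0.078,0,0,0,0,0],
  [0.078,0,0,0,0,0],
])

```text
clock: 4.2
tool_pos: [472.6, 317.4, 76.4]
ee_rot: [-1.733, -2.619, 0.002]
contact_force: [-0.3, 0.1, -3.0]
width: 58.9
grip_force: 39.5
```

Call:
drive_effector([
  [0.003,0,-0.004,0,0,0],
  [0.01,0,-0.01,0,0,0],
  [0.02,0,-0.015,0,0,0],
  [0.035,0,-0.02,0,0,0],
  [0.055,0,-0.02,0,0,0],
  [0.075,0,-0.02,0,0,0],
  [0.095,0,-0.02,0,0,0],
  [0.115,0,-0.02,0,0,0],
  [0.135,0,-0.02,0,0,0],
  [0.148,0,-0.02,0,0,0],
  [0.154,0,-0.02,0,0,0],
  [0.154,0,-0.02,0,0,0],
  [0.154,0,-0.02,0,0,0],
])

```text
clock: 5.28
tool_pos: [413.3, 458.9, 97.4]
ee_rot: [1.734, 2.619, -0.0]
contact_force: [0.6, -0.5, -3.4]
width: 58.1
grip_force: 39.5
```

```bash
python3 - <<'E'
from h import *
np.set_printoptions(precision=1,suppress=True)
s=r.get_state();print(s['width'],(s['tool_pos']-SEAT)@LX,(s['tool_pos']-SEAT)@LY)
c=cap('scene');cv2.imwrite('pics/s3c.png',cv2.resize(c['image'][130:250,100:280,::-1],None,fx=4,fy=4))
E
```

```text
58.119656951502094 -252.00708678656815 0.2709040787958886
```

View pics/s3c.png

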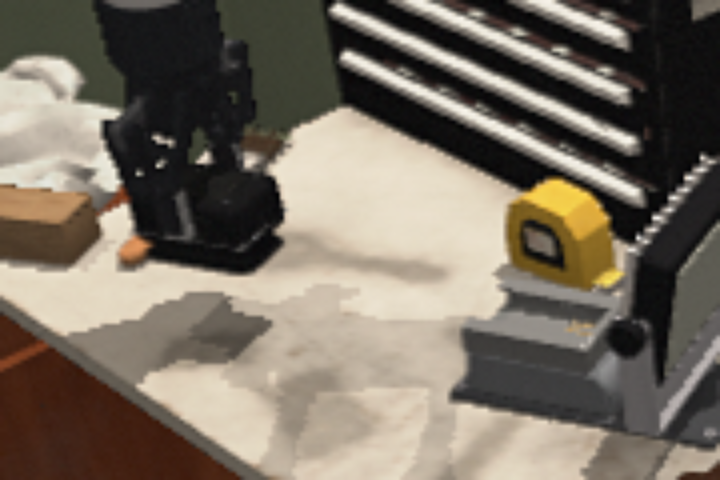

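The pack hangs level in the gripper at about (215,225) of the crop, over bare bench, and the lamp shoe is empty. I'll lower it gently.

Scaled: 58 mm / 1000 = 0.058, 57 mm / 1000 = 0.057.

Call:
drive_effector([
  [0,0,0.01,0,0,0],
  [0,0,0.025,0,0,0],
  [0,0,0.038,0,0,0],
  [0,0,0.046,0,0,0],
  [0,0,0.051,0,0,0],
  [0,0,0.054,0,0,0],
  [0,0,0.0555,0,0,0],
  [0,0,0.057,0,0,0],
  [0,0,0.058,0,0,0],
  [0,0,0.058,0,0,0],
  [0,0,0.058,0,0,0],
])

```text
clock: 6.25
tool_pos: [413.6, 459.3, 40.5]
ee_rot: [1.734, 2.619, 0.002]
contact_force: [-0.6, -2.6, 0.9]
width: 58.3
grip_force: 40.0
```

Call:
drive_effector([
  [0,0,0,0,0,0],
  [0,0,0,0,0,0],
  [0,0,0,0,0,0],
  [0,0,0,0,0,0],
  [0,0,0,0,0,0],
], aperture=84)

```text
clock: 6.67
tool_pos: [413.3, 459.3, 39.5]
ee_rot: [1.734, 2.619, 0.001]
contact_force: [0.1, -0.8, -0.5]
width: 84.2
grip_force: 0.0
```

Call:
drive_effector([
  [0,0,-0.01,0,0,0],
  [0,0,-0.03,0,0,0],
  [0,0,-0.06,0,0,0],
  [0,0,-0.095,0,0,0],
  [0,0,-0.135,0,0,0],
  [0,0,-0.175,0,0,0],
  [0,0,-0.205,0,0,0],
  [0,0,-0.22,0,0,0],
  [0,0,-0.22,0,0,0],
])

```text
clock: 7.42
tool_pos: [414.0, 459.9, 266.4]
ee_rot: [1.733, 2.618, 0.016]
contact_force: [0.2, 0.9, 1.0]
width: 83.7
grip_force: 0.0
```

```bash
python3 - <<'E'
from h import *
np.set_printoptions(precision=1,suppress=True)
c=cap('scene');P=cloud(c);m=(abs(P[...,0]-413)<70)&(abs(P[...,1]-459)<70)&(P[...,2]>50)&(P[...,2]<62)&(c['image'].max(2)<90)
q=P[m];print(m.sum(),np.median(q[:,2]),cv2.minAreaRect(q[:,:2].astype(np.float32)))
for k in((0,0,134),(0,0,34)):
    gp=CS+CZ*k[2]
    for sg in(1,-1):print(sg,gp,go(gp,frame(-CZ,sg*CY)))
print(r.get_state()['joints'])
E
```

```text
360 55.549229688382354 ((408.1087646484375, 455.0227966308594), (62.352455139160156, 91.0401611328125), 27.330652236938477)
1 [ 561.  -314.9  188.4] (array([-770.7, -167.1,   71.9]), array([-0.2,  0.6,  0.6]))
-1 [ 561.  -314.9  188.4] (array([-770.7, -167.1,   71.9]), array([-0.8, -0.2, -2.4]))
1 [ 575.1 -259.3  106.5] (array([-725.2, -132.9,  154.1]), array([-0.2,  0.6,  0.6]))
-1 [ 575.1 -259.3  106.5] (array([-725.2, -132.9,  154.1]), array([-0.8, -0.2, -2.4]))
[0.8 0.1 1.1 0.  1.8 0.4]
```

Scaled: -640 mm / 1000 = -0.64, -620 mm / 1000 = -0.62, 0.52 rad / 1.5708 = 0.331.

Call:
drive_effector([
  [-0.02,-0.004,0.002,0,0.0127,0.0127],
  [-0.05,-0.011,0.004,-0.0064,0.0318,0.0318],
  [-0.085,-0.018,0.006,-0.0127,0.0509,0.0509],
  [-0.123,-0.026,0.008,-0.0191,0.07,0.07],
  [-0.162,-0.035,0.01,-0.0255,0.0891,0.0891],
  [-0.201,-0.043,0.012,-0.0318,0.1082,0.1082],
  [-0.24,-0.052,0.014,-0.0382,0.1273,0.1273],
  [-0.279,-0.06,0.016,-0.0446,0.1464,0.1464],
  [-0.318,-0.069,0.018,-0.0509,0.1655,0.1655],
  [-0.357,-0.077,0.02,-0.0573,0.1846,0.1846],
  [-0.396,-0.086,0.022,-0.0637,0.2037,0.2037],
  [-0.435,-0.094,0.024,-0.07,0.2228,0.2228],
  [-0.474,-0.103,0.026,-0.0764,0.2419,0.2419],
  [-0.513,-0.111,0.028,-0.0828,0.261,0.261],
  [-0.552,-0.12,0.03,-0.0891,0.2801,0.2801],
  [-0.59,-0.128,0.032,-0.0955,0.2992,0.2992],
  [-0.62,-0.134,0.034,-0.1019,0.3183,0.3183],
  [-0.64,-0.138,0.036,-0.1082,0.331,0.331],
  [-0.64,-0.138,0.036,-0.1082,0.331,0.331],
])

```text
clock: 9.05
tool_pos: [535.1, -187.9, 218.7]
ee_rot: [-2.069, -1.796, -0.594]
contact_force: [-1.1, 0.1, -0.2]
width: 83.8
grip_force: 0.0
```

```bash
python3 - <<'E'
from h import *
np.set_printoptions(suppress=True)
for n in ('scene','top'):
    c=cap(n);P=cloud(c);im=c['image'];z=P[...,2]
    q=P.reshape(-1,3);l=np.stack([(q-CS)@CX,(q-CS)@CY,(q-CS)@CZ],1)
    m=(abs(l[:,2]-56)<2.5)&(abs(l[:,0])<60)&(abs(l[:,1])<45)&(im.reshape(-1,3).max(1)<80)
    g=l[m];print(n,m.sum(),np.percentile(g,[1,50,99],axis=0).round(1).tolist())
    A=np.c_[g[:,:2],np.ones(len(g))];print('  tilt resid',np.linalg.lstsq(A,g[:,2],rcond=None)[0].round(3),cv2.minAreaRect(g[:,:2].astype(np.float32)))
    m=(z>112)&(z<124)&(abs(P[...,0]-600)<80)&(abs(P[...,1]+380)<80);print('  tin',P[m].mean(0).round(),np.percentile(P[m],[2,98],axis=0).round())
print(go(CS+CZ*134,frame(-CZ,CY)))
E
```

```text
scene 665 [[-40.9, -26.0, 53.6], [1.6, 0.4, 56.1], [42.8, 27.6, 58.4]]
  tilt resid [-0.001  0.001 56.038] ((0.6781044006347656, 0.6925983428955078), (55.90766906738281, 86.54922485351562), 89.340087890625)
  tin [ 621. -410.  116.] [[ 574. -455.  113.]
 [ 668. -364.  121.]]
top 12 [[-45.8, -23.6, 53.8], [-42.8, -13.7, 55.5], [-38.9, 2.7, 57.6]]
  tilt resid [-0.028 -0.023 54.236] ((-42.6440544128418, -10.427940368652344), (26.680212020874023, 5.866762161254883), 84.43128967285156)
  tin [ 654. -392.  117.] [[ 631. -421.  112.]
 [ 669. -363.  123.]]
(array([-124.9,   43. ,  -36.1]), array([-0.04 ,  0.067,  0.102]))
```

Scaled: -125 mm / 1000 = -0.125, -122 mm / 1000 = -0.122, 0.102 rad / 1.5708 = 0.0649.

Call:
drive_effector([
  [-0.015,0.005,-0.005,0,0.0064,0.0064],
  [-0.045,0.015,-0.014,-0.0064,0.0127,0.0191],
  [-0.08,0.027,-0.024,-0.0191,0.0255,0.0382],
  [-0.11,0.038,-0.032,-0.0255,0.0382,0.0573],
  [-0.122,0.042,-0.036,-0.0255,0.0427,0.0649],
  [-0.125,0.043,-0.036,-0.0255,0.0427,0.0649],
  [-0.125,0.043,-0.036,-0.0255,0.0427,0.0649],
  [-0.125,0.043,-0.036,-0.0255,0.0427,0.0649],
])

```text
clock: 9.82
tool_pos: [562.3, -312.8, 191.6]
ee_rot: [-2.12, -1.659, -0.67]
contact_force: [-0.3, -0.2, -0.1]
width: 84.2
grip_force: 0.0
```

```bash
python3 - <<'E'
from h import *
np.set_printoptions(suppress=True)
print(go(CS+CZ*38+CX*.7+CY*.7,frame(-CZ,CY)))
c=cap('scene');cv2.imwrite('pics/s4c.png',cv2.resize(c['image'][160:310,320:520,::-1],None,fx=4,fy=4))
E
```

```text
(array([-4.3, -0.2, 97.3]), array([0.001, 0.002, 0.005]))
```

View pics/s4c.png

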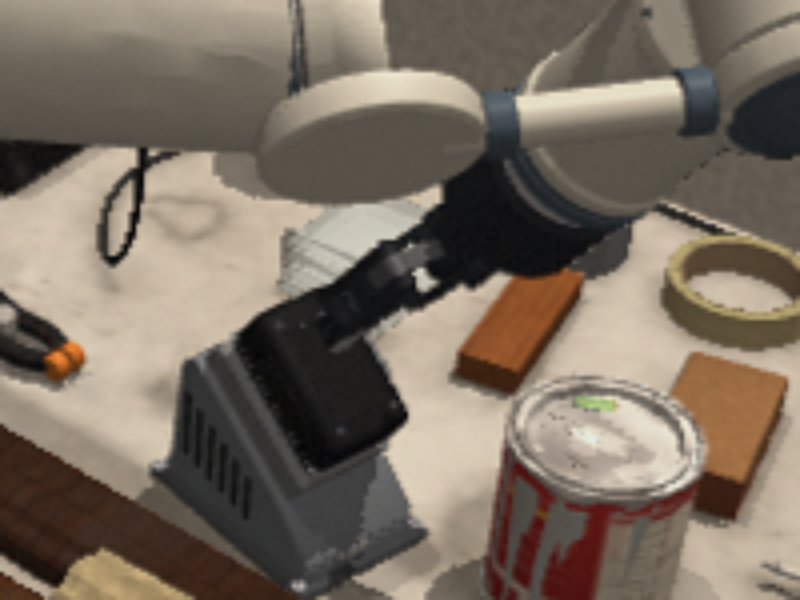

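The gripper is tilted square to the charger pack and straddles it at about (350,300) of the crop, clear of the tin. I'll go down along the normal.

Scaled: 97 mm / 1000 = 0.097, 93 mm / 1000 = 0.093, 0.003 rad / 1.5708 = 0.0019.

Call:
drive_effector([
  [-0.002,0,0.025,0,0,0],
  [-0.004,0,0.05,0,0,0],
  [-0.004,0,0.07,0,0,0],
  [-0.004,0,0.085,0,0,0],
  [-0.004,0,0.093,0,0,0.0019],
  [-0.004,0,0.097,0,0,0.0019],
  [-0.004,0,0.097,0,0,0.0019],
  [-0.004,0,0.097,0,0,0.0019],
])

```text
clock: 10.53
tool_pos: [575.2, -264.1, 110.5]
ee_rot: [-2.124, -1.655, -0.67]
contact_force: [0.4, -0.2, 0.5]
width: 83.9
grip_force: 0.0
```

```bash
python3 - <<'E'
from h import *
s=r.get_state();d=s['tool_pos']-CS;print(d@CX,d@CY,d@CZ)
E
```

```text
1.4692785047465817 1.3273004689350862 39.960415280643254
```

Call:
drive_effector([
  [0,0,0,0,0,0],
  [0,0,0,0,0,0],
  [0,0,0,0,0,0],
  [0,0,0,0,0,0],
  [0,0,0,0,0,0],
  [0,0,0,0,0,0],
], aperture=50, force=35)

```text
clock: 11.03
tool_pos: [575.1, -265.3, 111.1]
ee_rot: [-2.126, -1.654, -0.671]
contact_force: [-1.2, -2.7, 5.9]
width: 58.8
grip_force: 40.6
```

```bash
python3 - <<'E'
from h import *
s=r.get_state();d=s['tool_pos']-CS;print(d@CX,d@CY,d@CZ)
E
```

```text
2.125381867385888 1.505131589513091 41.0695854394992
```

Scaled: 96 mm / 1000 = 0.096, 92 mm / 1000 = 0.092.

Call:
drive_effector([
  [0.003,0,0,0,0,0],
  [0.007,0,0,0,0,0],
  [0.013,0,0,0,0,0],
  [0.02,0,0,0,0,0],
  [0.027,0,0,0,0,0],
  [0.034,0,0,0,0,0],
  [0.041,0,0,0,0,0],
  [0.048,0,0,0,0,0],
  [0.055,0,0,0,0,0],
  [0.062,0,0,0,0,0],
  [0.07,0,0,0,0,0],
  [0.078,0,0,0,0,0],
  [0.086,0,0,0,0,0],
  [0.092,0,0,0,0,0],
  [0.096,0,0,0,0,0],
  [0.096,0,0,0,0,0],
  [0.096,0,0,0,0,0],
])

```text
clock: 12.45
tool_pos: [591.7, -199.3, 154.9]
ee_rot: [-2.152, -1.642, -0.649]
contact_force: [-0.3, -38.4, -26.7]
width: 56.6
grip_force: 37.9
```

```bash
python3 - <<'E'
from h import *
np.set_printoptions(suppress=True)
s=r.get_state();d=s['tool_pos']-CS;print(d@CX,d@CY,d@CZ)
tgt=SEAT-LX*150+[0,0,150]
print(tgt,go(tgt,frame([0,0,-1],LY)))
c=cap('scene');cv2.imwrite('pics/s5c.png',cv2.resize(c['image'][130:310,300:540,::-1],None,fx=3,fy=3))
E
```

```text
-78.72176292572863 1.3825332169738795 37.95430240107115
[452.89033073 364.87572802 190.        ] (array([ 441.1, -282.2,  254.2]), array([ 0.192, -0.569, -0.649]))
```

View pics/s5c.png

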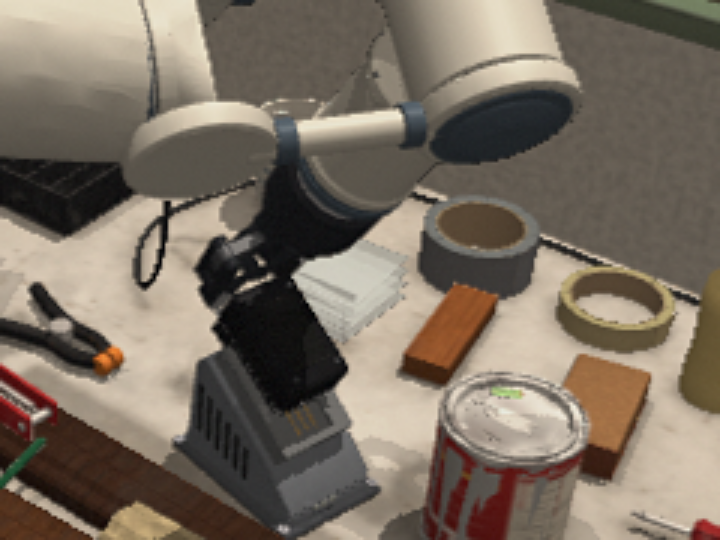

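The gripper now sits at the upper end of the pack, at about (265,285) of the crop, and the pack is only partly off the shoe with its contacts visible at (300,415). The pads have slipped, so I'll measure the pack.

```bash
python3 - <<'E'
from h import *
np.set_printoptions(suppress=True,precision=2)
c=cap('scene');P=cloud(c);im=c['image']
q=P.reshape(-1,3);l=np.stack([(q-CS)@CX,(q-CS)@CY,(q-CS)@CZ],1)
m=(l[:,2]>46)&(l[:,2]<64)&(l[:,0]>-130)&(l[:,0]<60)&(abs(l[:,1])<38)&(im.reshape(-1,3).max(1)<80)
g=l[m]
for x in range(-120,60,10):
    k=g[abs(g[:,0]-x)<5];print(x,len(k),np.percentile(k,[2,50,98],axis=0)[:,1:].ravel() if len(k)>3 else '')
s=r.get_state();print(s['contact_force'],s['moment'],s['width'])
A=frame(-CZ,CY);print(go(s['tool_pos'],A))
E
```

```text
-120 0 
-110 0 
-100 0 
-90 0 
-80 2 
-70 66 [-34.87  47.37   1.84  52.28  30.9   61.33]
-60 97 [-26.52  47.22  -3.06  54.26  27.16  58.55]
-50 103 [-27.56  48.99  -3.37  54.33  27.58  58.98]
-40 106 [-27.24  47.3   -3.45  55.39  26.52  58.58]
-30 102 [-27.2   46.81  -4.91  55.66  26.97  59.29]
-20 110 [-28.93  48.67  -3.82  56.15  26.03  60.26]
-10 110 [-28.76  47.85  -4.63  56.44  27.7   60.93]
0 112 [-28.15  47.28  -4.09  57.34  26.5   61.03]
10 114 [-27.65  47.29  -3.6   57.21  26.53  60.65]
20 47 [-23.86  47.84  -2.58  54.23  23.28  60.24]
30 0 
40 0 
50 0 
[ -0.53 -38.24 -26.  ] [-7.19  0.71 -0.89] 56.57679318379029
(array([0., 0., 0.]), array([ 0.01,  0.02, -0.02]))
```

```bash
python3 - <<'E'
from h import *
np.set_printoptions(suppress=True,precision=1,linewidth=150)
for tag,cs in(('start',{n:pickle.load(open(n+'.pkl','rb')) for n in('scene','top')}),('now',{n:cap(n) for n in('scene','top')})):
  for n,c in cs.items():
    P=cloud(c);q=P.reshape(-1,3);dark=c['image'].reshape(-1,3).max(1)<110
    l=np.stack([(q-CS)@CX,(q-CS)@CY,(q-CS)@CZ],1)
    low=(abs(l[:,1])<20)&(l[:,2]>22)&(l[:,2]<44)&(l[:,0]>-30)&(l[:,0]<55)
    print(tag,n,'low face x',low.sum(),np.percentile(l[low,0],[5,50,95]) if low.sum()>3 else '')
    for nm,a,b in(('side',-36,-25),):
        m=(l[:,1]>a)&(l[:,1]<b)&(l[:,2]>20)&(l[:,2]<50)&(l[:,0]>-150)&(l[:,0]<60)
        print('  ',nm,m.sum(),np.histogram(l[m,0],bins=range(-150,61,10))[0],np.percentile(l[m,0],[1,99]) if m.sum() else '')
    m=(abs(l[:,1])<25)&(l[:,2]>50)&(l[:,2]<60)&(l[:,0]>-150)&(l[:,0]<60)
    print('   top',np.histogram(l[m,0],bins=range(-150,61,10))[0])
    # tilt of top face, x<15 only clean part
    k=m&(l[:,0]>-50)&(l[:,0]<14);g=l[k]
    if k.sum()>50: print('   slope',np.linalg.lstsq(np.c_[g[:,:2],np.ones(k.sum())],g[:,2],rcond=None)[0].round(3))
s=r.get_state();d=s['tool_pos']-CS;print(d@CX,d@CY,d@CZ,s['clock'],s['joints'].round(2))
E
```

```text
start scene low face x 20 [45.4 45.8 46.1]
   side 229 [ 0  0  0  0  0  0  0  0  0  0  3 23 30 27 29 27 32 27 22  9  0] [-40.   43.5]
   top [ 0  0  0  0  0  0  0  0  0  0 28 84 93 89 91 86 95 89 99 49  0]
   slope [ 0.   0.  56.4]
start top low face x 0 
   side 97 [ 0  0  0  0  0  0  0  0  0  0 10 14 12 10  9 11 12  7 10  2  0] [-45.3  44.8]
   top [ 0  0  0  0  0  0  0  0  0  0 39 59 49 51 50 42 46 42 51 12  0]
   slope [ 0.   0.  56.4]
now scene low face x 23 [19.  19.6 20.3]
   side 278 [ 0  0  0  0  0  1  0  8 37 29 34 26 30 30 31 29 22  1  0  0  0] [-72.5  17.5]
   top [ 0  0  0  0  0  0  0  0 72 88 86 87 89 87 74 78 79  0  0  0  0]
   slope [ 0.   0.  57.3]
now top low face x 0 
   side 24 [ 0  0  0  0  0  6 11  0  0  0  0  5  0  0  0  1  1  0  0  0  0] [-92.8   9.2]
   top [ 0  0  0  0  0  0  0  6 45 24  3  2  3  1  1 12 11  0  0  0  0]
-78.72861471682066 1.381516792017926 37.96430758183273 12.65 [-0.7  0.3  1.3  0.6  1.8 -0.3]
```

Call:
drive_effector([
  [0,0,0,0,0,0],
  [0,0,0,0,0,0],
  [0,0,0,0,0,0],
  [0,0,0,0,0,0],
  [0,0,0,0,0,0],
], aperture=84)

```text
clock: 13.07
tool_pos: [594.5, -187.2, 164.8]
ee_rot: [-2.123, -1.654, -0.67]
contact_force: [-0.7, 0.1, 0.9]
width: 84.3
grip_force: 0.0
```

```bash
python3 - <<'E'
from h import *
np.set_printoptions(suppress=True,precision=3)
s=r.get_state();d=s['tool_pos']-CS;print(d@CX,d@CY,d@CZ)
P=cloud(cap('scene'));q=P.reshape(-1,3);l=np.stack([(q-CS)@CX,(q-CS)@CY,(q-CS)@CZ],1)
low=(abs(l[:,1])<20)&(l[:,2]>22)&(l[:,2]<44)&(l[:,0]>-60)&(l[:,0]<55);x=np.median(l[low,0])-45.8;print('pack x',x,low.sum())
print(go(CS+CX*(x+1)+CY*1.3+CZ*39.5,frame(-CZ,CY)))
E
```

```text
-94.55994079225296 1.1234107891346603 38.96191501861532
pack x -23.457816193771393 18
(array([-72.1,   0.1,  -0.5]), array([0.002, 0.002, 0.002]))
```

Careful with the scale: shifts go in shares of 100 cm and turns go in shares of pi/2 rad. That gives: -72 mm / 1000 = -0.072, -67 mm / 1000 = -0.067.

Call:
drive_effector([
  [-0.015,0,-0.001,0,0,0],
  [-0.035,0,-0.001,0,0,0],
  [-0.055,0,-0.001,0,0,0],
  [-0.067,0,-0.001,0,0,0],
  [-0.072,0,-0.001,0,0,0],
  [-0.072,0,-0.001,0,0,0],
  [-0.072,0,-0.001,0,0,0],
])

```text
clock: 13.7
tool_pos: [579.7, -245.5, 123.8]
ee_rot: [-2.124, -1.652, -0.67]
contact_force: [-0.3, -0.4, -0.4]
width: 83.7
grip_force: 0.0
```

Call:
drive_effector([
  [0,0,0,0,0,0],
  [0,0,0,0,0,0],
  [0,0,0,0,0,0],
  [0,0,0,0,0,0],
  [0,0,0,0,0,0],
  [0,0,0,0,0,0],
], aperture=50, force=38)

```text
clock: 14.2
tool_pos: [579.6, -245.5, 124.8]
ee_rot: [-2.124, -1.654, -0.669]
contact_force: [-3.1, -2.2, 6.2]
width: 58.1
grip_force: 44.7
```

Call:
drive_effector([
  [0.002,0,0,0,0,0],
  [0.004,0,0,0,0,0],
  [0.006,0,0,0,0,0],
  [0.008,0,0,0,0,0],
  [0.01,0,0,0,0,0],
  [0.01,0,0,0,0,0],
])

```text
clock: 14.7
tool_pos: [581.6, -239.5, 129.2]
ee_rot: [-2.129, -1.653, -0.667]
contact_force: [-2.1, -8.9, 1.2]
width: 58.1
grip_force: 44.6
```

```bash
cat > chk.py <<'E'
from h import *
np.set_printoptions(suppress=True,precision=1)
s=r.get_state();d=s['tool_pos']-CS;print('tcp',d@CX,d@CY,d@CZ,'F in pack axes',[s['contact_force']@v for v in(CX,CY,CZ)])
P=cloud(cap('scene'));q=P.reshape(-1,3);l=np.stack([(q-CS)@CX,(q-CS)@CY,(q-CS)@CZ],1)
low=(abs(l[:,1])<20)&(l[:,2]>22)&(l[:,2]<44)&(l[:,0]>-100)&(l[:,0]<55);print('pack x',np.median(l[low,0])-45.8,low.sum())
E
python3 chk.py
```

```text
tcp -30.070879488648018 1.411984686998231 40.68773573107962 F in pack axes [np.float64(6.775412872891423), np.float64(0.19644748827957123), np.float64(6.2543232552682)]
pack x -30.595711053525285 19
```

Scaled: 20 mm / 1000 = 0.02, 17 mm / 1000 = 0.017.

Call:
drive_effector([
  [0.002,0,-0.0005,0,0,0],
  [0.005,0,-0.001,0,0,0],
  [0.008,0,-0.001,0,0,0],
  [0.011,0,-0.001,0,0,0],
  [0.014,0,-0.001,0,0,0],
  [0.017,0,-0.001,0,0,0],
  [0.02,0,-0.001,0,0,0],
  [0.02,0,-0.001,0,0,0],
])

```text
clock: 15.42
tool_pos: [585.6, -222.4, 141.3]
ee_rot: [-2.125, -1.653, -0.668]
contact_force: [-1.2, -4.9, -0.5]
width: 58.4
grip_force: 44.1
```

```bash
python3 chk.py
```

```text
tcp -51.39238971399811 1.1679567742088428 40.58445374278235 F in pack axes [np.float64(4.36969384622742), np.float64(0.038272556810854376), np.float64(2.4792288129038647)]
pack x -52.01045566976435 23
```

Scaled: 46 mm / 1000 = 0.046, 43 mm / 1000 = 0.043.

Call:
drive_effector([
  [0.003,0,0,0,0,0],
  [0.007,0,0,0,0,0],
  [0.011,0,0,0,0,0],
  [0.015,0,0,0,0,0],
  [0.019,0,0,0,0,0],
  [0.023,0,0,0,0,0],
  [0.027,0,0,0,0,0],
  [0.031,0,0,0,0,0],
  [0.035,0,0,0,0,0],
  [0.039,0,0,0,0,0],
  [0.043,0,0,0,0,0],
  [0.046,0,0,0,0,0],
  [0.046,0,0,0,0,0],
])

```text
clock: 16.55
tool_pos: [595.0, -185.1, 168.7]
ee_rot: [-2.124, -1.654, -0.67]
contact_force: [-0.3, -0.2, -3.6]
width: 58.4
grip_force: 43.5
```

```bash
python3 chk.py
python3 - <<'E'
from h import *
np.set_printoptions(suppress=True,precision=3)
s=r.get_state()
for tgt in (SEAT-LX*130+LY*0.5+[0,0,120],):
    print(tgt,go(tgt,frame([0,0,-1],LY)),s['joints'])
E
```

```text
tcp -98.5387081004985 1.1245496971718287 40.9055695085502 F in pack axes [np.float64(2.232620811822875), np.float64(-0.22097598764113857), np.float64(-2.7780334005438236)]
pack x -99.09933716696023 23
[461.165 346.661 160.   ] (array([ 391.7, -260.6,  282.4]), array([ 0.2  , -0.586, -0.629])) [-0.641  0.265  1.277  0.577  1.814 -0.312]
```

```bash
python3 - <<'E'
from h import *
np.set_printoptions(suppress=True,precision=3)
M=frame([0,0,-1],LY)
for t in((560,-130,240),(500,-30,280),(465,150,280)): print(t,go(t,M))
E
```

```text
(560, -130, 240) (array([ 78.1, -47.3, -33.1]), array([ 0.2  , -0.586, -0.629]))
(500, -30, 280) (array([ 168.5, -130. ,  -19.1]), array([ 0.2  , -0.586, -0.629]))
(465, 150, 280) (array([ 304.6, -208.2,   75.6]), array([ 0.2  , -0.586, -0.629]))
```

Scaled: 305 mm / 1000 = 0.305, 298 mm / 1000 = 0.298, -0.629 rad / 1.5708 = -0.4004.

Call:
drive_effector([
  [0.01,-0.006,-0.004,0,0,0],
  [0.025,-0.015,-0.011,0,0,0],
  [0.043,-0.026,-0.018,0.0064,-0.0191,-0.0191],
  [0.06,-0.037,-0.026,0.0127,-0.0382,-0.0382],
  [0.078,-0.047,-0.033,0.0191,-0.0637,-0.0637],
  [0.1,-0.067,-0.03,0.0318,-0.0891,-0.0955],
  [0.122,-0.088,-0.027,0.0382,-0.1146,-0.1273],
  [0.145,-0.109,-0.023,0.0509,-0.1401,-0.1592],
  [0.168,-0.13,-0.019,0.0573,-0.1655,-0.191],
  [0.19,-0.143,-0.003,0.0637,-0.191,-0.2165],
  [0.212,-0.155,0.012,0.0764,-0.2165,-0.2419],
  [0.235,-0.168,0.027,0.0828,-0.2419,-0.2674],
  [0.258,-0.181,0.043,0.0891,-0.2674,-0.2928],
  [0.28,-0.194,0.058,0.1019,-0.2928,-0.3183],
  [0.298,-0.205,0.071,0.1082,-0.3183,-0.3438],
  [0.305,-0.208,0.076,0.1146,-0.3374,-0.3629],
  [0.305,-0.208,0.076,0.1273,-0.3629,-0.3883],
  [0.305,-0.208,0.076,0.1273,-0.3731,-0.4004],
  [0.305,-0.208,0.076,0.1273,-0.3731,-0.4004],
  [0.305,-0.208,0.076,0.1273,-0.3731,-0.4004],
])

```text
clock: 18.27
tool_pos: [465.0, 150.3, 279.9]
ee_rot: [-1.735, -2.618, -0.002]
contact_force: [0.2, -0.2, -3.0]
width: 58.4
grip_force: 43.4
```

```bash
python3 - <<'E'
from h import *
np.set_printoptions(suppress=True,precision=3)
M=frame([0,0,-1],LY)
for t in(SEAT-LX*130+LY*.5+[0,0,200],SEAT-LX*130+LY*.5+[0,0,60]): print(t,go(t,M))
E
```

```text
[461.165 346.661 240.   ] (array([182.2,  73. ,  40.2]), array([ 0.   , -0.002, -0.001]))
[461.165 346.661 100.   ] (array([182. ,  73. , 180.2]), array([ 0.   , -0.002, -0.001]))
```

Call:
drive_effector([
  [0.015,0.006,0.003,0,0,0],
  [0.045,0.018,0.01,0,0,0],
  [0.08,0.032,0.018,0,0,0],
  [0.115,0.046,0.026,0,0,0],
  [0.148,0.059,0.033,0,0,0],
  [0.172,0.069,0.04,0,0,0],
  [0.182,0.073,0.055,0,0,0],
  [0.182,0.073,0.08,0,0,0],
  [0.182,0.073,0.11,0,0,0],
  [0.182,0.073,0.14,0,0,0],
  [0.182,0.073,0.16,0,0,0],
  [0.182,0.073,0.17,0,0,0],
  [0.182,0.073,0.17,0,0,0],
  [0.182,0.073,0.17,0,0,0],
])

```text
clock: 19.43
tool_pos: [461.8, 345.9, 110.3]
ee_rot: [-1.736, -2.617, -0.001]
contact_force: [1.1, 0.3, -3.3]
width: 58.7
grip_force: 43.4
```

```bash
cat > chk2.py <<'E'
from h import *
np.set_printoptions(suppress=True,precision=2)
s=r.get_state();d=s['tool_pos']-SEAT;print('tcp in lamp',d@LX,d@LY,d[2],'F',[s['contact_force']@v for v in(LX,LY)],s['contact_force'][2],s['moment'],s['width'])
L=lambda P:np.stack([(P-SEAT)@LX,(P-SEAT)@LY,P[...,2]-40],-1)
for n in('scene','top'):
    c=cap(n);l=L(cloud(c)).reshape(-1,3);dk=c['image'].reshape(-1,3).max(1)<90
    xc=d@LX;zt=d[2]-40.2+56
    m=(abs(l[:,2]-zt)<8)&dk&(l[:,0]>xc+14)&(l[:,0]<xc+60)&(abs(l[:,1])<40)
    g=l[m]
    if m.sum()>20: print(n,m.sum(),'front x',np.percentile(g[:,0],[50,99]),'y',np.percentile(g[:,1],[1,50,99]),'z',np.percentile(g[:,2],[10,50,90]),'fit',np.linalg.lstsq(np.c_[g[:,0]-xc,g[:,1],np.ones(len(g))],g[:,2],rcond=None)[0])
    f=(abs(l[:,1])<20)&(l[:,2]>zt-35)&(l[:,2]<zt-12)&(l[:,0]>xc+35)&(l[:,0]<xc+60);print('  front face',f.sum(),np.median(l[f,0]) if f.sum() else '')
E
python3 chk2.py
```

```text
tcp in lamp -129.0027916923962 0.8087894194666566 70.31597079886157 F [np.float64(0.17214113486636853), np.float64(1.0979706288813396)] -3.3233880846103503 [-0.02 -0.01 -0.03] 58.67911196569461
scene 167 front x [-96.71 -81.86] y [-30.06  -5.73  26.92] z [80.36 84.28 86.69] fit [-0.09  0.04 87.11]
  front face 57 -83.32270326472992
top 44 front x [-88.83 -84.28] y [-30.54   3.92  24.72] z [79.64 83.98 88.08] fit [-0.13  0.05 88.4 ]
  front face 17 -84.78701420705968
```

Scaled: 29.5 mm / 1000 = 0.0295, 28 mm / 1000 = 0.028.

```bash
python3 - <<'E'
from h import *
np.set_printoptions(suppress=True,precision=2)
s=r.get_state();d=s['tool_pos']-SEAT;xc=d@LX
for n in('scene','top'):
    for tag,c in(('now',cap(n)),('start',pickle.load(open(n+'.pkl','rb')))):
        P=cloud(c);l=np.stack([(P-SEAT)@LX,(P-SEAT)@LY,P[...,2]-40],-1).reshape(-1,3)
        x0=xc if tag=='now' else 0
        m=(l[:,0]>x0+16)&(l[:,0]<x0+36)&(abs(l[:,1])<20)&(l[:,2]>45)&(l[:,2]<110);print(n,tag,m.sum(),np.percentile(l[m,2],[10,30,50,70,90]))
E
```

```text
scene now 65 [85.87 86.6  87.77 88.32 89.97]
scene start 61 [54.61 55.77 56.6  57.31 58.28]
top now 3 [87.22 89.27 91.32 92.84 94.36]
top start 119 [52.14 54.99 56.71 58.43 60.3 ]
```

Call:
drive_effector([
  [0,0,0.008,0,0,0],
  [0,0,0.017,0,0,0],
  [0,0,0.024,0,0,0],
  [0,0,0.028,0,0,0],
  [0,0,0.0295,0,0,0],
  [0,0,0.0295,0,0,0],
  [0,0,0.0295,0,0,0],
])

```text
clock: 20.22
tool_pos: [461.4, 346.4, 80.2]
ee_rot: [-1.734, -2.619, 0.0]
contact_force: [-0.6, -0.5, -3.8]
width: 58.1
grip_force: 43.4
```

```bash
python3 chk2.py
```

```text
tcp in lamp -129.67465503621338 0.599599535178587 40.152163940997596 F [np.float64(0.20676855948004028), np.float64(-0.708151643399007)] -3.80157494222839 [ 0.03 -0.02 -0.02] 58.09012757992186
scene 171 front x [-98.14 -82.88] y [-31.53  -7.82  26.61] z [49.6  54.36 57.23] fit [-0.1   0.05 57.42]
  front face 63 -83.9703148273991
top 34 front x [-88.69 -85.11] y [-29.31   6.09  24.78] z [50.45 54.56 57.19] fit [-0.14  0.05 58.79]
  front face 12 -85.21315758913235
```

Scaled: -55 mm / 1000 = -0.055, -51 mm / 1000 = -0.051.

Call:
drive_effector([
  [-0.005,0,0,0,0,0],
  [-0.015,0,0,0,0,0],
  [-0.025,0,0,0,0,0],
  [-0.031,0,0,0,0,0],
  [-0.036,0,0,0,0,0],
  [-0.041,0,0,0,0,0],
  [-0.046,0,0,0,0,0],
  [-0.051,0,0,0,0,0],
  [-0.055,0,0,0,0,0],
  [-0.055,0,0,0,0,0],
])

```text
clock: 21.15
tool_pos: [483.2, 295.0, 80.2]
ee_rot: [-1.735, -2.619, 0.0]
contact_force: [0.1, -0.1, -3.8]
width: 58.3
grip_force: 43.4
```

```bash
python3 chk2.py
```

```text
tcp in lamp -73.83833554037174 0.6102077832980876 40.19475134334702 F [np.float64(0.16000014692550762), np.float64(0.014470904355263572)] -3.794104043799545 [-0.08 -0.04 -0.03] 58.29617403889514
scene 175 front x [-41.67 -27.02] y [-31.05  -7.32  25.55] z [49.36 54.45 57.06] fit [-0.09  0.05 56.9 ]
  front face 59 -27.777207599718707
top 28 front x [-55.72 -53.2 ] y [-31.45 -20.28  -7.25] z [50.63 56.89 59.64] fit [-0.15  0.24 63.08]
  front face 0
```

Scaled: -50 mm / 1000 = -0.05, -45 mm / 1000 = -0.045.

Call:
drive_effector([
  [-0.004,0,0,0,0,0],
  [-0.008,0,0,0,0,0],
  [-0.012,0,0,0,0,0],
  [-0.016,0,0,0,0,0],
  [-0.02,0,0,0,0,0],
  [-0.025,0,0,0,0,0],
  [-0.03,0,0,0,0,0],
  [-0.035,0,0,0,0,0],
  [-0.04,0,0,0,0,0],
  [-0.045,0,0,0,0,0],
  [-0.05,0,0,0,0,0],
  [-0.05,0,0,0,0,0],
])

```text
clock: 22.25
tool_pos: [503.3, 249.2, 81.2]
ee_rot: [1.735, 2.618, 0.003]
contact_force: [-0.1, 2.6, 5.2]
width: 58.2
grip_force: 44.1
```

```bash
python3 chk2.py
```

```text
tcp in lamp -23.834266107361795 1.2383056789464664 41.20536723742762 F [np.float64(-2.3784496287275885), np.float64(0.9397057339764738)] 5.243007929976072 [ 0.31 -0.2   0.09] 58.20144982219203
scene 178 front x [ 8.65 23.08] y [-29.34  -5.76  27.31] z [50.97 55.58 58.53] fit [-0.09  0.04 58.27]
  front face 55 21.942416724704945
top 45 front x [-4.35  1.06] y [-30.62 -18.81  -4.32] z [51.72 55.95 60.22] fit [ 0.08  0.08 55.68]
  front face 0
```

Scaled: -29 mm / 1000 = -0.029, -28 mm / 1000 = -0.028.

Call:
drive_effector([
  [-0.004,0,-0.0005,0,0,0],
  [-0.008,0,-0.001,0,0,0],
  [-0.012,0,-0.001,0,0,0],
  [-0.016,0,-0.001,0,0,0],
  [-0.019,0,-0.001,0,0,0],
  [-0.022,0,-0.001,0,0,0],
  [-0.024,0,-0.001,0,0,0],
  [-0.026,0,-0.001,0,0,0],
  [-0.028,0,-0.001,0,0,0],
  [-0.029,0,-0.001,0,0,0],
  [-0.029,0,-0.001,0,0,0],
])

```text
clock: 23.27
tool_pos: [512.8, 226.8, 81.6]
ee_rot: [-1.729, -2.616, -0.009]
contact_force: [-4.3, 15.8, 2.4]
width: 57.9
grip_force: 44.0
```

```bash
python3 chk2.py
```

```text
tcp in lamp 0.46454049506090367 1.206277129593275 41.618276320778094 F [np.float64(-16.244585304930993), np.float64(2.204595192699688)] 2.4484242711265836 [ 2.79  0.44 -0.3 ] 57.90603878778659
scene 176 front x [31.04 47.03] y [-30.34  -5.15  25.96] z [51.45 55.52 58.59] fit [-0.15  0.04 60.02]
  front face 54 46.10230578377245
top 62 front x [24.76 30.99] y [-30.05 -17.33   1.1 ] z [52.54 55.99 60.71] fit [-0.07  0.09 59.54]
  front face 0
```

Scaled: 3 mm / 1000 = 0.003, 2 mm / 1000 = 0.002.

Call:
drive_effector([
  [0.002,0,0,0,0,0],
  [0.003,0,0,0,0,0],
  [0.003,0,0,0,0,0],
])

```text
clock: 23.62
tool_pos: [512.6, 227.2, 81.4]
ee_rot: [-1.733, -2.619, -0.004]
contact_force: [1.1, 7.5, 2.6]
width: 58.4
grip_force: 43.9
```

Call:
drive_effector([
  [0,0,0,0,0,0],
  [0,0,0,0,0,0],
  [0,0,0,0,0,0],
  [0,0,0,0,0,0],
  [0,0,0,0,0,0],
], aperture=84)

```text
clock: 24.03
tool_pos: [512.3, 225.3, 80.7]
ee_rot: [-1.734, -2.618, 0.002]
contact_force: [0.3, -0.0, 0.5]
width: 84.1
grip_force: 0.0
```

Call:
drive_effector([
  [0,0,-0.01,0,0,0],
  [0,0,-0.03,0,0,0],
  [0,0,-0.06,0,0,0],
  [0.002,0,-0.095,0,0,0],
  [0.01,0,-0.13,0,0,0],
  [0.04,0,-0.15,0,0,0],
  [0.08,0,-0.16,0,0,0],
  [0.12,0,-0.165,0,0,0],
  [0.16,0,-0.165,0,0,0],
  [0.19,0,-0.165,0,0,0],
  [0.2,0,-0.165,0,0,0],
  [0.2,0,-0.165,0,0,0],
])

```text
clock: 25.03
tool_pos: [433.2, 411.7, 246.5]
ee_rot: [-1.729, -2.622, 0.0]
contact_force: [1.1, -0.8, 0.0]
width: 84.0
grip_force: 0.0
```

```bash
python3 - <<'E'
from h import *
np.set_printoptions(suppress=True,precision=2)
for n in('scene','top'):
    for tag,c in(('now',cap(n)),('start',pickle.load(open(n+'.pkl','rb')))):
        P=cloud(c);l=np.stack([(P-SEAT)@LX,(P-SEAT)@LY,P[...,2]-40],-1).reshape(-1,3)
        cv2.imwrite(f'pics/e_{n}_{tag}.png',cv2.resize(c['image'][240:325,170:290,::-1] if n=='top' else c['image'][150:250,190:310,::-1],(400,300)))
        f=(abs(l[:,1])<20)&(l[:,2]>20)&(l[:,2]<44)&(l[:,0]>30)&(l[:,0]<60)
        m=(abs(l[:,0])<60)&(abs(l[:,1])<45)&(abs(l[:,2]-56)<3)
        b=(abs(l[:,0])<14)&(l[:,1]>29.5)&(l[:,1]<42)&(l[:,2]>40)&(l[:,2]<52)
        print(n,tag,f.sum(),np.median(l[f,0]),np.percentile(l[m],[2,50,98],axis=0).tolist(),'button',b.sum(),np.percentile(l[b,1],[50,90,98]) if b.sum() else '')
T=cv2.imread
cv2.imwrite('pics/end.png',np.vstack([np.hstack([T('pics/e_top_start.png'),T('pics/e_top_now.png')]),np.hstack([T('pics/e_scene_start.png'),T('pics/e_scene_now.png')])]))
E
```

```text
scene now 50 45.49313675028247 [[-38.2949299686201, -27.823728301474947, 53.24807358500952], [5.310131267240058, -2.6543616856541883, 56.1824439538795], [43.46532553940412, 25.513061155400315, 58.67238494954458]] button 0 
scene start 53 45.13293957338489 [[-39.58500361743602, -26.70314611589595, 53.18610745306135], [4.506559677135998, -1.5957281714112077, 55.94429748410397], [43.72885264248997, 28.011282227496846, 58.626044582699]] button 0 
top now 0 nan [[-43.124517590603034, -28.770782699200325, 53.11772537877714], [-2.7019000453989768, -1.4895067944646843, 56.256858412043584], [39.95736164297589, 24.503737799450214, 58.82165058912822]] button 20 [32.25 34.21 34.51]
top start 0 nan [[-41.97559750890122, -27.246213910130027, 53.182077210026904], [-0.9099381062418035, 0.3376908279616369, 55.97394591852594], [39.87686150955952, 26.58663630653815, 58.84565978892884]] button 30 [32.88 35.45 36.24]
  return _methods._mean(a, axis=axis, dtype=dtype,
  ret = ret.dtype.type(ret / rcount)
```

View pics/end.png

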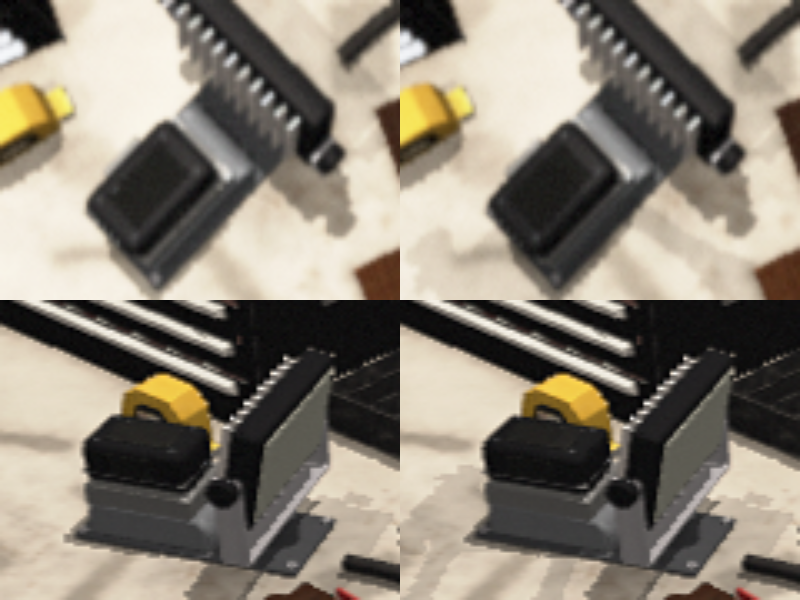

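Before and after match: the pack sits in the same place in the lamp. Its button stands out 34.5 mm off the lamp axis, with the pack shifted about 1.8 mm within the shoe's play, so it has sprung out fully. I'll check the bystanders and the flat pack, then hand in.

```bash
python3 - <<'E'
from h import *
np.set_printoptions(suppress=True,precision=1)
c0=pickle.load(open('scene.pkl','rb'));c=cap('scene')
P=cloud(c);Q=cloud(c0)
for nm,(a,b,e,f) in dict(tin=(440,250,500,325),tape=(222,172,258,200),clamp=(290,222,345,258),hex=(278,245,320,278)).items():
    d=np.abs(P[b:f,a:e,2]-Q[b:f,a:e,2]);print(nm,'changed frac',(d>6).mean(),np.abs(c['image'][b:f,a:e].astype(int)-c0['image'][b:f,a:e]).mean())
m=(abs(P[...,0]-413)<70)&(abs(P[...,1]-459)<70)&(P[...,2]>40)&(P[...,2]<70);q=P[m];print('flat',m.sum(),np.percentile(q,[5,50,95],axis=0))
E
python3 -c "
from cell import r, viewer
print(r.job_done())"
```

```text
tin changed frac 0.005333333333333333 2.059851851851852
tape changed frac 0.02976190476190476 3.2281746031746033
clamp changed frac 0.013131313131313131 2.299326599326599
hex changed frac 0.00937950937950938 1.8941798941798942
flat 481 [[374.6 410.7  42.1]
 [403.3 444.6  55. ]
 [438.2 487.6  59. ]]
the job is handed in; nothing more can be done
None
```

The job is handed in at about 25 s: the flat pack stands upright on the bare bench, and the charged pack is home in the light with its button sprung out. The bystanders show no movement in the last image check. On the first pull off the charger the grip slipped at about 47 N, so I took a second grip and it came free.

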